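# Move the charged battery from the charger to the work light

### The arm

A 6-joint arm with a two-finger parallel gripper is mounted at the origin on a cart in front of the work surface, level with it; the furniture and walls round the work are solid. World frame = base frame: x ahead of the robot, y to its left, z up, the work surface at z = 0. Lengths are in m, angles in rad, forces in N, time in s.
With the tool pointing down it reaches from about 0.375 to 0.975 m from the base axis. Payload 3.8 kg.
Tool frame: the origin (TCP) lies on the centre line of the jaws, within the pads' length; the fingertips stand 17 mm ahead of it and the grasp point (between the pads) lies 2 mm behind it (bot.tip_extent is the distance from the TCP to the fingertips, in m); z points along the fingers, y is the line along which they close (so a half turn about z gives the same grasp; the last joint's range is limited). The gripper opens to 85 mm and grips with 20 to 120 N. Pads are 22 mm wide; open, the fingers measure 114 mm over their backs; the gripper's body (76 mm by 85 mm) begins 54 mm behind the grasp point. The pads swing forward as they close: fully open they stand 13 mm farther back than shut.
Start: joints at [-1.16, 0.264, 1.604, -0, 1.274, -0.037], TCP at [0.292, -0.608, 0.248] pointing down, gripper open.
Joint ranges: [-2.63, 2.63], [-0.94, 2.18], [0.31, 2.57], [-1.31, 4.45], [0, 2.66], [-2.55, 2.55]. Speed limits (rad/s): [2.57, 2.57, 3.14, 3.14, 3.14, 3.14].

### API

Orientations are given as a rotation vector (axis times angle).
In Python, from workcell import readout, read_camera, finish_job, bot gives the robot as it stands.
- The arm moves only by the tool jog_arm, never from a script. Its argument "deltas" is one flat list of numbers, 7 for each row, row after row: the shift along the tool's x, y, z in m, then the turn, a rotation vector about the tool's x, y, z in degrees, then the gripper command: -1 is shut, 1 is fully open, values between are in proportion. A call has 1 to 8 rows; each row is the pose to reach, as a shift and turn from the pose commanded when the call began, along the tool's axes at that moment; what a row does not reach only later rows make up. A row lasts 1/10 s, in which the tool goes at most 50 mm and 8.59 degrees, less where a joint would pass 70% of its speed; a pose out of reach is approached as far as the arm can. A call with a gripper value outside its range is refused whole. The fingers move at their own pace and stop on an object; "squeeze" is the grip in N (left out, the last holds). Time passes only in rows, so rows that repeat a pose let the fingers close. It gives the time, the measured TCP pose, the force, the opening and the grip force at its end, in the units of the state.
- readout.read_state(): the state, without advancing time (a new reading comes with each control period).
- read_camera(name): name is "side" or "top"; returns a dict with "color" (384x512x3 uint8, blue, green, red), "fx", "fy", "cx", "cy" (pixels), "origin" and "attitude" of the camera in the world. Camera axes: x right, y down, z forward; pixel columns grow to the right and rows downward; lengths in m; the calibration is good to about 2 mm. A picture is of the moment at which its call begins. There is no depth.
- finish_job(): hands the job in; it is judged then, once.
The state is a dict: "time": time; "q": joint angles; "joint_vel": joint speeds; "joint_torque": joint torques, N m; "tool_pos": TCP position; "tcp_rot": TCP orientation; "wrist_force": force on the tool from outside, world axes, zero at the start; "torque": the same for the moment, N m; "width": opening from 0.0 (shut) to 1.0 (fully open); "grip_force": force on a finger pad.
Only numpy, scipy, OpenCV 4.12 (cv2) and the standard library are available. Lean on these libraries where they do the work, as an engineer would, in place of code of your own. Each camera call takes 0.05 s, during which the arm holds its last target. There are 200 camera calls.

### The job

The battery pack on the black charger is full: press the charger's red catch so that the pack pops loose, slide it out, and slide it onto the yellow work light until the light's own catch clicks up behind it and it stays fully home. Ease it along without forcing it, let go, and leave the jar, the stubby screwdriver and the oil tin where they are.

Things in the scene. Friction and masses are not known exactly. Their poses are not given: they have to be found in the camera images.
- battery: Black battery pack with a green band, 80 (x) x 52 (y) x 54 mm high, 0.4-0.6 kg. Origin: centre of its underside; +x = leading end, z up. Grey foot flanges along x: 60 mm wide over both, 6 mm thick; the 52 mm body starts 13 mm up. Grip the body across y, fingertips 15 mm or more above the underside. Its underside has a 36 mm wide channel between the flanges, closed by a bar at the tail.
- charger_dock: Black charger, fixed, 100 mm wide, with a grey dovetail receiver (see charger_mouth). Origin on the bench below the middle of the receiver's mouth; the pack goes in along +x and out along -x, z up. A housing 78 mm high above the bench begins at x = 84 mm. Docked, the pack's origin is at x = 21 mm, y = 0, z = 30 mm; drawn back to x = -42 mm or less it is clear of the lips and can be lifted.
- charger_mouth (a point): Middle of the charger's mouth on the sliding floor, 30 mm above the bench; axes as charger_dock. Two lips overhang the pack's flanges from x = 2 to 76 mm; the receiver is 80 mm wide outside, the lips' top is 13 mm above the floor. Two runners, level with the floor, 24 to 40 mm either side of the centre line, lead to the mouth from x = -88 to 0.
- charger_catch_pad (a point): Centre of the ribbed red thumb pad of the charger's catch, 60 mm before the mouth, level with the floor; pad 30 mm wide, from 18 mm before to 28 mm behind this point. Pressed straight down with shut fingers (1 N to start, 2.5 N at its 6.5 mm stop) its tooth drops and a spring plunger pushes the pack 10 to 16 mm out along -x; the tooth then stays down under the pack.
- charger_catch (a joint): Charger's catch, m: 0 = up, 0.0065 = fully pressed; it frees the pack from about 0.005.
- work_light: Yellow work light, fixed, 100 to 112 mm wide, with a grey receiver like the charger's (same form, sizes, springs and catch). Origin on the bench below the nominal middle of its mouth; the pack goes in along +x, z up. The lamp housing, 94 mm high above the bench, begins at x = 90 mm. Home, the pack's origin is nominally at x = 21 mm, y = 0, z = 30 mm, give or take the receiver's offset.
- light_mouth (a point): Nominal middle of the light's mouth on the floor, 30 mm above the bench; axes as work_light. The receiver sits on slotted screws: square, but up to 6 mm to either side (y) and 4 mm fore or aft (x) of here, not measured: find it by feel or sight. It does not shift when pushed. The flared mouth takes the pack up to about 2 mm off-centre; play inside 1.4 mm each side, 2 mm in height.
- light_catch (a joint): Light's catch, m: 0 = up, 0.0065 = pressed. The pack's tail bar rides up its ramp over about the last 14 mm of the slide, pressing it down about 4.5 mm; it springs back to 0 when the pack is home.
- light_plunger (a joint): Light's spring plunger at the inner end, m: 0 = out; the pack pushes it in over the last 11 mm (2 N at first, 5 N at home). 0.011 = pack home and latched, 0.016 = hard stop. Pushing the pack home takes about 8 to 18 N in all; a grip of about 60 N holds the pack, a much harder one can twist it.
- jar: Bystander: small brown jar with black lid, 48 mm across, 60 mm high; origin at the centre of its underside.
- stubby: Bystander: stubby black screwdriver lying down, 100 mm long, 28 mm thick; origin at the centre of its underside.
- tin: Bystander: yellow oil tin with red spout, 28 x 58 x 113 mm, upright; origin at the centre of its underside.
Things that resemble listed ones, but are neither listed nor needed, are in the scene too. Leave any pink or purple look-alike of the battery alone.

How it is judged:
On the way, in this order (a step that is already met when the one before it is completed fails the run):
1. the charger's catch is pressed down (4.5 mm or more) (value of joint charger_catch above 0.0045 m), for 0.05 s.
2. the pack is drawn out of the charger's lips (x of battery in the frame of charger_dock below -0.038 m), for 0.1 s.
At the end, for the whole second after the job is handed in: The pack rests latched in the work light: spring plunger in at least 9.5 mm, the catch up (within 1.5 mm), pack origin 13 to 31 mm inside the nominal mouth, within 10 mm of the centre line, below 35 mm height, square and upright within 0.08 rad, at rest and let go (value of joint light_plunger above 0.0095 m and value of joint light_catch below 0.0015 m and x of battery in the frame of work_light between 0.013 and 0.031 m and y of battery in the frame of work_light between -0.01 and 0.01 m and height (world z) of battery below 0.035 m and angle between the x axis of battery and the x axis of work_light, either way round below 0.08 rad and angle between battery's own z axis and vertical below 0.08 rad and linear speed of battery below 0.02 m/s); the robot touches nothing.
It fails at once if the pack is forced against the charger (over 45 N) (contact force between battery and charger_dock above 45 N).
It fails at once if the pack is forced against the work light (over 45 N) (contact force between battery and work_light above 45 N).
It fails at once if the robot presses on the charger with over 45 N (contact force between any of the arm, the fingers and charger_dock above 45 N).
It fails at once if the jar, the stubby screwdriver or the oil tin is moved more than 20 mm (distance of any of jar, stubby, tin from where it was at the start of the episode above 0.02 m).
It also fails if it takes over 72 s, if anything falls off the work surface, if the arm or the gripper's body presses on something with over 40 N, if the wrist force passes 120 N, or if a joint passes its speed limit or range.

## Working session

There is one attempt and no reset: what is moved stays moved. The work goes in short steps, Python scripts to look and compute and a tool call to move; the robot and the scene stay as the last step left them, time stands still between calls to the robot, and variables do not carry over. Pictures are saved under pics/ and viewed, at most 10 in all, crops included, and the job is handed in when it is done.

Besides the shell and the picture viewer there is one more tool, called after "Request:" by a JSON object that holds its "name" and its "arguments", one argument or row to a line. jog_arm: Moves the arm, as the interface text tells. Its arguments: {"type":"object","properties":{"deltas":{"type":"array"},"squeeze":{"type":"number"}},"required":["deltas"]}

```bash
mkdir -p pics; ls
python3 - <<'E'
from workcell import readout, read_camera, bot
import cv2,numpy as np
print(readout.read_state())
for n in ["top","side"]:
    c=read_camera(n); cv2.imwrite(f"pics/{n}0.png",c["color"]); np.save(f"{n}.npy",{k:v for k,v in c.items() if k!="color"},allow_pickle=True)
    print({k:v for k,v in c.items() if k!="color"})
E
```

```text
pics
{'time': 0.0, 'q': array([-1.15987721e+00,  2.64751378e-01,  1.60540840e+00, -1.17048644e-05,
        1.27371644e+00, -3.68965468e-02]), 'joint_vel': array([-0.00163435, -0.00050818,  0.00216722,  0.00055907, -0.00033025,
        0.00117358]), 'joint_torque': array([-4.71836975e-04, -5.15116882e+01, -3.67316294e+01, -2.63753882e-04,
        1.29389545e-02,  4.19112638e-06]), 'tool_pos': array([ 0.29198442, -0.60778653,  0.24694462]), 'tcp_rot': array([-3.06098271e+00, -6.97071737e-01,  6.83689318e-04]), 'wrist_force': array([-0.9213652 , -0.39579946,  0.36593246]), 'torque': array([-0.01675135,  0.01976435,  0.00379053]), 'grip_force': 0.0, 'width': 1.000451869818993}
{'fx': 350.8320865452038, 'fy': 350.8320865452038, 'cx': 254.25226655674197, 'cy': 192.9514444235528, 'origin': array([0.54417708, 0.05001849, 0.90747132]), 'attitude': array([-2.20147063,  2.14982418, -0.03064157])}
{'fx': 360.82828375069124, 'fy': 360.82828375069124, 'cx': 259.5115391811205, 'cy': 187.70964266644117, 'origin': array([ 0.54716098, -0.69861187,  0.69230067]), 'attitude': array([-2.27804715,  0.10684324, -0.02063992])}
```

View pics/top0.png

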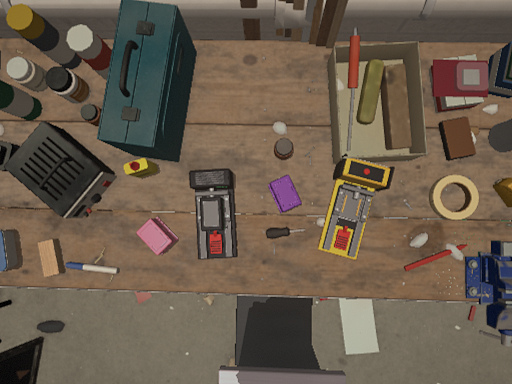

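View pics/side0.png

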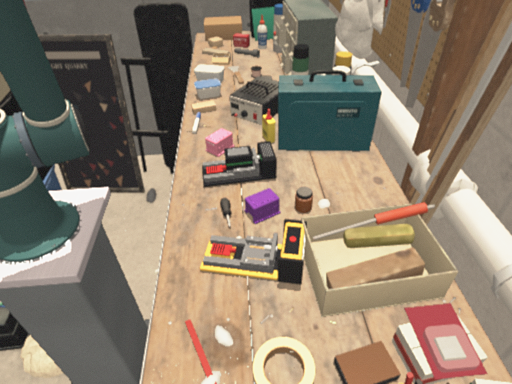

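The top view shows the black charger with the docked pack near (213,213). The yellow work light is near (355,205). The pink (157,236) and purple (285,193) blocks are look-alikes to leave alone. The jar is at (284,148), the stubby at (283,232) and the tin at (137,167). I'll enlarge the charger and the light.

Run:
```python
import cv2,numpy as np
i=cv2.imread("pics/top0.png")
a=cv2.resize(i[160:265,180:250],None,fx=5.5,fy=5.5,interpolation=cv2.INTER_CUBIC)
b=cv2.resize(i[150:265-10,312:397],None,fx=5.5,fy=5.5,interpolation=cv2.INTER_CUBIC)
h=max(a.shape[0],b.shape[0])
f=lambda m:cv2.copyMakeBorder(m,0,h-m.shape[0],0,0,0)
o=np.hstack([f(a),f(b)])[:600,:800]; print(a.shape,o.shape)
cv2.imwrite("pics/crop0.png",o)
```

```text
(578, 385, 3) (578, 800, 3)
```

View pics/crop0.png

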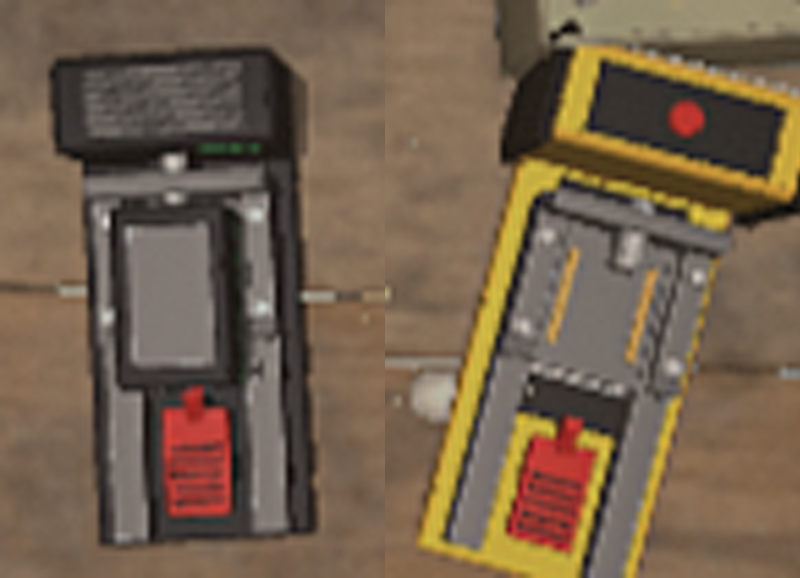

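The left crop shows the charger with the docked pack, a black body with no pink or purple: red pad centre (199,460), runner ends near (105..288, 536). The right crop shows the empty light: lips from (520,340) to (700,270), pad (553,490). I'll take one finer crop of the light from both cameras.

Run:
```python
import cv2,numpy as np
i=cv2.imread("pics/top0.png"); j=cv2.imread("pics/side0.png")
a=cv2.resize(i[180:264,315:380],None,fx=7,fy=7,interpolation=cv2.INTER_CUBIC)[:588]
b=cv2.resize(j[215:285,198:308],None,fx=3,fy=3,interpolation=cv2.INTER_CUBIC)
c=cv2.resize(j[138:192,198:283],None,fx=3.9,fy=3.9,interpolation=cv2.INTER_CUBIC)
o=np.zeros((600,800,3),np.uint8); o[:a.shape[0],:a.shape[1]]=a
o[:b.shape[0],460:460+b.shape[1]]=b; o[250:250+c.shape[0],460:460+c.shape[1]]=c
print(a.shape,b.shape,c.shape)
cv2.imwrite("pics/crop1.png",o)
```

```text
(588, 455, 3) (210, 330, 3) (211, 332, 3)
```

View pics/crop1.png

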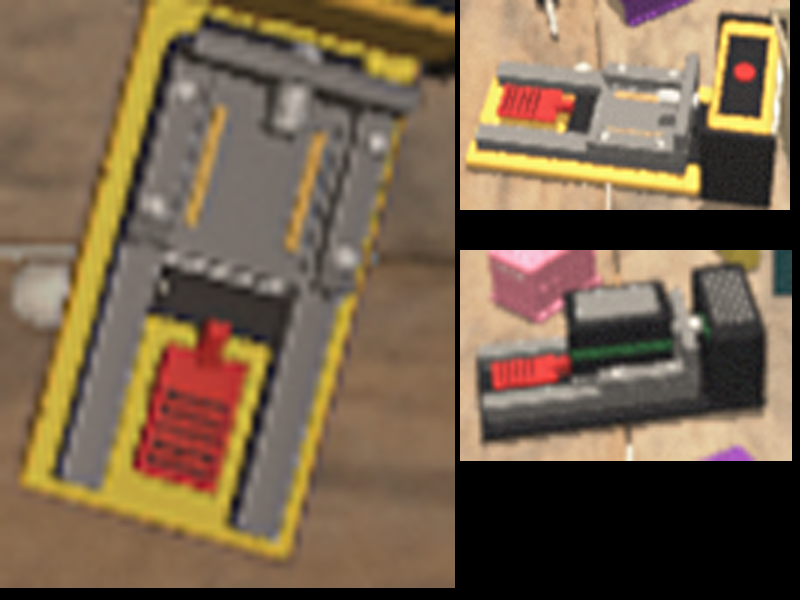

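```bash
cat > h.py <<'E'
import numpy as np
from scipy.spatial.transform import Rotation as R
from scipy.optimize import least_squares
T=np.load('top.npy',allow_pickle=True).item()
S=np.load('side.npy',allow_pickle=True).item()
def proj(P,c):
    q=R.from_rotvec(c['attitude']).inv().apply(np.atleast_2d(P)-c['origin'])
    return np.c_[c['fx']*q[:,0]/q[:,2]+c['cx'],c['fy']*q[:,1]/q[:,2]+c['cy']]
def local(p,L):
    L=np.asarray(L,float)/1000; c,s=np.cos(p[2]),np.sin(p[2])
    return np.c_[p[0]+c*L[:,0]-s*L[:,1],p[1]+s*L[:,0]+c*L[:,1],L[:,2]]
def fit(L,uv,p0,c=T):
    r=least_squares(lambda p:(proj(local(p,L),c)-uv).ravel(),p0,loss='soft_l1')
    return r.x,(proj(local(r.x,L),c)-uv).round(1)
E
python3 - <<'E'
from h import *
run=[(-88,40,30),(-88,24,30),(-88,-24,30),(-88,-40,30)]
pad=[(-32,15,30),(-32,-15,30),(-78,-15,30),(-78,15,30)]
f=lambda u,k,o:(np.array(u)+.5)/k-.5+o
lu=f([(58,475),(102,487),(232,525),(278,538),(165,345),(248,362),(210,492),(135,472)],7,[315,180])
cu=f([(105,543),(146,540),(252,532),(288,530),(165,408),(228,403),(232,514),(169,518)],5.5,[180,160])
bu=f([(118,208),(122,388),(230,380)],5.5,[180,160])
for n,uv,p0 in(('light',lu,(.5,-.2,0)),('charger',cu,(.5,.1,0))):
    for m,L,u in(('all',run+pad,uv),('run',run,uv[:4]),('pad',pad,uv[4:])):
        p,r=fit(L,u,p0); print(n,m,p.round(4),np.degrees(p[2]).round(1),r.tolist())
E
```

```text
light all [ 0.5406 -0.1538 -0.2431] -13.9 [[-0.3, 0.2], [-0.2, 0.3], [0.2, 0.1], [-0.0, 0.0], [0.0, -0.4], [0.0, 0.4], [0.8, -0.1], [-0.4, -0.5]]
light run [ 0.5407 -0.1549 -0.2532] -14.5 [[-0.1, -0.1], [-0.1, 0.0], [0.2, 0.0], [0.0, 0.0]]
light pad [ 0.5402 -0.1531 -0.2325] -13.3 [[-0.1, -0.2], [-0.1, 0.5], [0.8, 0.0], [-0.4, -0.3]]
charger all [0.5224 0.1763 0.0758] 4.3 [[1.3, -0.6], [0.2, -0.4], [0.1, 0.2], [0.0, 0.2], [-0.6, 0.9], [-0.1, 1.2], [-0.0, -0.4], [-0.5, -0.6]]
charger run [0.5218 0.1793 0.1001] 5.7 [[1.0, -0.1], [-0.1, 0.0], [-0.2, 0.1], [-0.4, -0.0]]
charger pad [0.523  0.1754 0.0734] 4.2 [[-0.3, 0.6], [0.2, 1.0], [0.3, -0.7], [-0.2, -0.8]]
```

```bash
cat >> h.py <<'E'
from workcell import readout,bot
def go(target,yawdeg):
    "world target TCP, tool-x yaw -> tool-frame shift and rotvec deg from measured pose"
    s=readout.read_state(); A=R.from_rotvec(s['tcp_rot'])
    G=R.from_euler('z',yawdeg,degrees=True)*R.from_euler('x',180,degrees=True)
    return np.r_[A.inv().apply(np.array(target)-s['tool_pos']),np.degrees((A.inv()*G).as_rotvec())].round(4)
CH=np.array([.5224,.1763,.0758]); LI=np.array([.5406,-.1538,-.2431])
def pt(p,x,y,z): return local(p,[(x,y,z*1000)])[0]
E
python3 - <<'E'
from h import *
print(bot.tip_extent, go(pt(CH,-62,0,.12),4.3))
E
```

```text
0.017 [ 4.89400e-01 -6.29400e-01  1.28400e-01 -1.16200e-01  1.73000e-02
  2.13567e+01]
```

Request:
{"name": "jog_arm", "arguments": {
  "deltas": [0.245,-0.315,0,0,0,21.4,-1,0.245,-0.315,0,0,0,21.4,-1,0.245,-0.315,0,0,0,21.4,-1,0.245,-0.315,0,0,0,21.4,-1,0.245,-0.315,0,0,0,21.4,-1,0.245,-0.315,0,0,0,21.4,-1,0.245,-0.315,0,0,0,21.4,-1,0.245,-0.315,0,0,0,21.4,-1]
}}

```text
time: 0.9
tool_pos: [0.3764, -0.2163, 0.2479]
tcp_rot: [-3.139, -0.116, 0.0]
wrist_force: [1.1, 0.1, 0.3]
width: 0.001
grip_force: 0.0
```

```bash
python3 -c "
from h import *
print(readout.read_state()['tool_pos'],go(pt(CH,-62,0,.12),4.3))"
```

```text
[ 0.3763817  -0.21630912  0.24792676] [ 0.1125 -0.3806  0.1281 -0.0212  0.0029 -0.0791]
```

Request:
{"name": "jog_arm", "arguments": {
  "deltas": [0.1125,-0.3805,0,0,0,0,-1,0.1125,-0.3805,0,0,0,0,-1,0.1125,-0.3805,0,0,0,0,-1,0.1125,-0.3805,0.02,0,0,0,-1,0.1125,-0.3805,0.05,0,0,0,-1,0.1125,-0.3805,0.1,0,0,0,-1,0.1125,-0.3805,0.128,0,0,0,-1,0.1125,-0.3805,0.128,0,0,0,-1]
}}

```text
time: 1.7
tool_pos: [0.4549, 0.1439, 0.1432]
tcp_rot: [-3.139, -0.118, -0.002]
wrist_force: [1.1, -0.9, 0.8]
width: 0.001
grip_force: 0.0
```

Run:
```python
from h import *
from workcell import read_camera
import cv2
print(readout.read_state()['tool_pos'],go(pt(CH,-62,0,.07),4.3))
j=read_camera("side")["color"]; i=read_camera("top")["color"]
o=np.hstack([cv2.resize(j[120:200,190:290],None,fx=4,fy=5),cv2.resize(i[160:265,180:260],None,fx=4.5,fy=4.5)[:400]])
cv2.imwrite("pics/p1.png",o)
```

```text
[0.45485508 0.14387429 0.14319114] [ 0.0077 -0.0272  0.0732 -0.0089 -0.0889  0.0147]
```

View pics/p1.png

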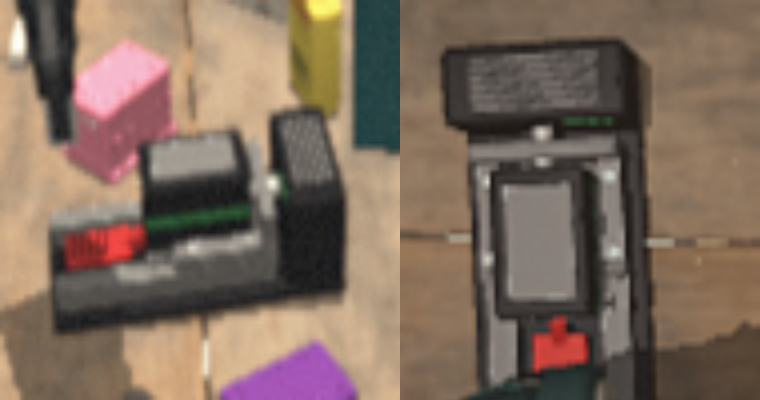

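The side half shows the shut fingertip at about (62,135), above the pad at (100,245). In the top half the hand covers the lower end of the pad. Both agree with the estimate, so I'm going lower.

Request:
{"name": "jog_arm", "arguments": {
  "deltas": [0.0077,-0.0272,0.03,0,0,0,-1,0.0077,-0.0272,0.073,0,0,0,-1,0.0077,-0.0272,0.073,0,0,0,-1,0.0077,-0.0272,0.073,0,0,0,-1]
}}

```text
time: 2.2
tool_pos: [0.4594, 0.1688, 0.0705]
tcp_rot: [3.138, 0.116, -0.004]
wrist_force: [1.1, -0.5, 0.9]
width: 0.001
grip_force: 0.0
```

```bash
python3 -c "
from h import *
print(readout.read_state()['tool_pos'],go(pt(CH,-62,0,.048),4.3))"
```

```text
[0.45943569 0.16881962 0.07047714] [ 0.0014 -0.0027  0.0225  0.0505  0.155  -0.0488]
```

Request:
{"name": "jog_arm", "arguments": {
  "deltas": [0.0014,-0.0027,0.015,0,0,0,-1,0.0014,-0.0027,0.022,0,0,0,-1,0.0014,-0.0027,0.025,0,0,0,-1,0.0014,-0.0027,0.027,0,0,0,-1,0.0014,-0.0027,0.0285,0,0,0,-1,0.0014,-0.0027,0.0285,0,0,0,-1]
}}

```text
time: 2.8
tool_pos: [0.4623, 0.1723, 0.0431]
tcp_rot: [-3.139, -0.116, -0.002]
wrist_force: [-0.1, -0.2, 1.5]
width: 0.002
grip_force: 0.8
```

Run:
```python
from h import *
from workcell import read_camera
import cv2
s=readout.read_state();print(s['tool_pos'],s['wrist_force'])
j=read_camera("side")["color"]; i=read_camera("top")["color"]
cv2.imwrite("pics/p2s.png",j);cv2.imwrite("pics/p2t.png",i)
a=cv2.imread("pics/top0.png")
d=cv2.absdiff(a,i)[165:235,195:245].sum(2); print((d>60).sum())
```

```text
[0.46229658 0.17231172 0.04310997] [-0.12895095 -0.21854415  1.54153109]
128
```

Request:
{"name": "jog_arm", "arguments": {
  "deltas": [0,0,0.0015,0,0,0,-1,0,0,0.003,0,0,0,-1,0,0,0.003,0,0,0,-1,0,0,0.003,0,0,0,-1]
}}

```text
time: 3.3
tool_pos: [0.4622, 0.1725, 0.0402]
tcp_rot: [-3.139, -0.117, -0.001]
wrist_force: [-0.8, -1.9, 7.2]
width: -0.001
grip_force: 3.9
```

Run:
```python
from h import *
from workcell import read_camera
import cv2
s=readout.read_state();print(s['tool_pos'],s['wrist_force'])
j=read_camera("side")["color"]
b=cv2.imread("pics/side0.png")
cv2.imwrite("pics/p3.png",np.hstack([cv2.resize(x[130:195,200:285],None,fx=4.5,fy=4.5) for x in (b,j)]))
```

```text
[0.46217629 0.17253632 0.04021221] [-0.83082193 -1.93772281  7.19668314]
```

View pics/p3.png

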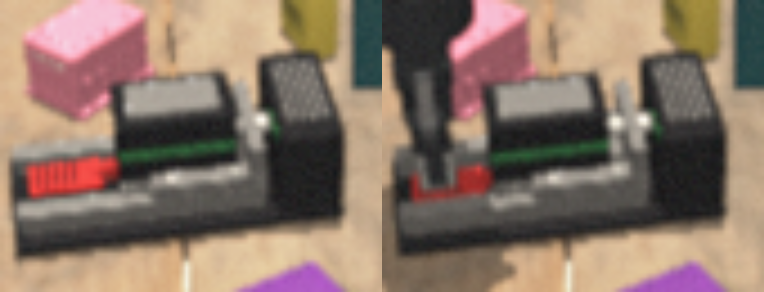

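The pack has moved back: its tail went from about 112 to 103 in the crop, and the plunger shows at (625,120). I'm lifting, opening and moving over it.

```bash
python3 -c "
from h import *
print(go(pt(CH,8,0,.12),4.3))"
```

```text
[ 0.0684  0.0007 -0.0797 -0.0086 -0.0576 -0.0357]
```

Request:
{"name": "jog_arm", "arguments": {
  "deltas": [0,0,-0.03,0,0,0,-1,0,0,-0.08,0,0,0,1,0.03,0.0007,-0.08,0,0,0,1,0.068,0.0007,-0.08,0,0,0,1,0.068,0.0007,-0.08,0,0,0,1,0.068,0.0007,-0.08,0,0,0,1,0.068,0.0007,-0.08,0,0,0,1]
}}

```text
time: 4.05
tool_pos: [0.5276, 0.1764, 0.1181]
tcp_rot: [3.139, 0.117, -0.005]
wrist_force: [-0.2, -0.4, -0.2]
width: 0.991
grip_force: 0.0
```

Run:
```python
from h import *
from workcell import read_camera
import cv2
s=readout.read_state();print(s['tool_pos'],s['wrist_force'],s['width'],go(pt(CH,8,0,.065),4.3))
j=read_camera("side")["color"]
i=read_camera("top")["color"]
cv2.imwrite("pics/p4.png",np.hstack([cv2.resize(j[120:200,195:285],None,fx=4.5,fy=4.5),cv2.resize(i[165:245,185:255],None,fx=4.5,fy=4.5)]))
```

```text
[0.52756927 0.17643722 0.11807893] [-0.20157728 -0.351179   -0.22253264] 0.990658014518937 [ 0.003  -0.0003  0.0531  0.0259  0.1946 -0.0388]
```

View pics/p4.png

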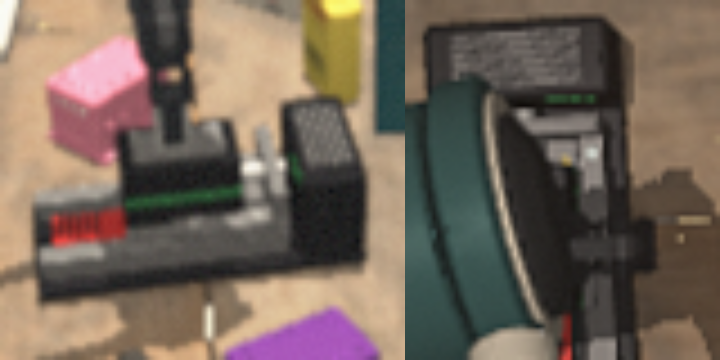

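The pack is loose: there is a gap at the plunger (250,175), and the fingers straddle the pack's middle. I'm descending and closing gently at 20 N first.

Request:
{"name": "jog_arm", "arguments": {
  "deltas": [0.003,0,0.03,0,0,0,1,0.003,0,0.053,0,0,0,1,0.003,0,0.053,0,0,0,1,0.003,0,0.053,0,0,0,0.4,0.003,0,0.053,0,0,0,0.2,0.003,0,0.053,0,0,0,0,0.003,0,0.053,0,0,0,-0.2,0.003,0,0.053,0,0,0,-1],
  "squeeze": 20
}}

```text
time: 4.95
tool_pos: [0.5334, 0.1774, 0.0681]
tcp_rot: [-3.139, -0.117, -0.004]
wrist_force: [-1.6, 0.7, 6.1]
width: 0.607
grip_force: 22.7
```

Request:
{"name": "jog_arm", "arguments": {
  "deltas": [0,0,0,0,0,0,-1,0,0,0,0,0,0,-1]
}}

```text
time: 5.15
tool_pos: [0.5335, 0.1774, 0.0681]
tcp_rot: [-3.139, -0.117, -0.004]
wrist_force: [-1.7, 1.3, 6.3]
width: 0.607
grip_force: 22.7
```

Run:
```python
from h import *
s=readout.read_state();print(s['tool_pos'],s['wrist_force'],s['torque'],s['width'],s['grip_force'],go(pt(CH,8,0,.065),4.3))
```

```text
[0.53346455 0.17742159 0.06814031] [-1.69847165  1.3487301   6.25047765] [ 0.04303468  0.25696065 -0.02813053] 0.607306975237171 22.68885612487793 [-0.0031  0.0003  0.0031 -0.0435 -0.1365 -0.042 ]
```

Request:
{"name": "jog_arm", "arguments": {
  "deltas": [0,0,-0.0005,0,0,0,-1,0,0,-0.001,0,0,0,-1,0,0,-0.001,0,0,0,-1,-0.005,0,-0.001,0,0,0,-1,-0.012,0,-0.001,0,0,0,-1,-0.018,0,-0.001,0,0,0,-1,-0.025,0,-0.001,0,0,0,-1,-0.025,0,-0.001,0,0,0,-1],
  "squeeze": 60
}}

```text
time: 5.95
tool_pos: [0.5074, 0.1751, 0.0683]
tcp_rot: [-3.139, -0.117, -0.003]
wrist_force: [2.4, 0.5, 7.5]
width: 0.598
grip_force: 63.9
```

Run:
```python
from h import *
s=readout.read_state();A=R.from_rotvec(s['tcp_rot']);print(s['tool_pos'],A.inv().apply(s['wrist_force']),A.inv().apply(s['torque']),s['width'],s['grip_force'],go(pt(CH,-50,0,.069),4.3))
```

```text
[0.50742696 0.17511348 0.06828259] [ 2.42634762 -0.35812075 -7.49553834] [ 0.15303686  0.41424001 -0.02371031] 0.598307502065904 63.889710903167725 [-0.035   0.     -0.0008 -0.0171 -0.1006 -0.0415]
```

Request:
{"name": "jog_arm", "arguments": {
  "deltas": [-0.007,0,-0.001,0,0,0,-1,-0.014,0,-0.001,0,0,0,-1,-0.022,0,-0.001,0,0,0,-1,-0.03,0,-0.001,0,0,0,-1,-0.038,0,-0.001,0,0,0,-1,-0.045,0,-0.001,0,0,0,-1,-0.045,0,-0.001,0,0,0,-1]
}}

```text
time: 6.65
tool_pos: [0.4608, 0.1715, 0.0683]
tcp_rot: [3.139, 0.117, -0.003]
wrist_force: [-0.1, 0.4, 6.0]
width: 0.601
grip_force: 64.4
```

Run:
```python
from h import *
from workcell import read_camera
import cv2
s=readout.read_state();A=R.from_rotvec(s['tcp_rot']);print(s['tool_pos'],A.inv().apply(s['wrist_force']),A.inv().apply(s['torque']),s['width'],s['grip_force'])
j=read_camera("side")["color"]
cv2.imwrite("pics/p5.png",cv2.resize(j[120:200,185:285],None,fx=7,fy=7,interpolation=cv2.INTER_CUBIC))
```

```text
[0.46077559 0.17150193 0.06828273] [-0.03258028 -0.44243111 -5.9586364 ] [0.24691466 0.21053957 0.06702605] 0.6009755175777549 64.36948657035828
```

View pics/p5.png

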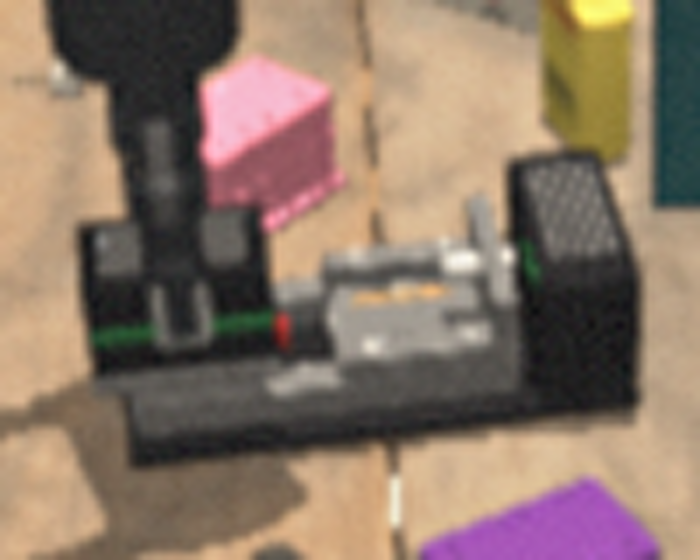

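The pack spans x = 85..265 in the crop and is clear of the lips, which begin at about (325,290). It is held near its middle, finger at (180,310). I'll refine the light's axis with the long edges and work out the move.

Run:
```python
from h import *
f=lambda u,k,o:(np.array(u)+.5)/k-.5+o
run=[(-88,40,30),(-88,24,30),(-88,-24,30),(-88,-40,30)]
pad=[(-32,15,30),(-32,-15,30),(-78,-15,30),(-78,15,30)]
uv=f([(58,475),(102,487),(232,525),(278,538),(165,345),(248,362),(210,492),(135,472)],7,[315,180])
edges=f([(125,243),(152,290),(290,345),(337,300)],7,[315,180]); ey=[40,24,-24,-40]
def back(u,z):
    r=R.from_rotvec(T['attitude']).apply([(u[0]-T['cx'])/T['fx'],(u[1]-T['cy'])/T['fy'],1]); return T['origin']+r*(z-T['origin'][2])/r[2]
E=np.array([back(u,.03) for u in edges])
def res(p):
    d=E[:,:2]-p[:2]; y=-np.sin(p[2])*d[:,0]+np.cos(p[2])*d[:,1]
    return np.r_[(proj(local(p,run+pad),T)-uv).ravel(),(y-np.array(ey)/1000)*400]
r=least_squares(res,LI,loss='soft_l1');print(r.x,np.degrees(r.x[2]),r.fun[-4:])
LI=r.x
for z in (.20,.085): print(go(pt(LI,-52,0,z),np.degrees(LI[2])))
```

```text
[ 0.54038795 -0.15453344 -0.25073612] -14.366121719896606 [-0.73512191  0.28951129 -1.12379372  0.56115295]
[ 5.50000e-03  3.14500e-01 -1.31600e-01  4.21000e-02  1.43200e-01
  1.86333e+01]
[ 5.80000e-03  3.14400e-01 -1.66000e-02  4.21000e-02  1.43200e-01
  1.86333e+01]
```

Request:
{"name": "jog_arm", "arguments": {
  "deltas": [0,0,-0.03,0,0,0,-1,0,0,-0.07,0,0,0,-1,0,0,-0.1,0,0,0,-1,0,0,-0.1,0,0,0,-1]
}}

```text
time: 7.1
tool_pos: [0.463, 0.172, 0.1707]
tcp_rot: [-3.139, -0.117, -0.004]
wrist_force: [1.7, 0.4, -5.0]
width: 0.597
grip_force: 65.7
```

Request:
{"name": "jog_arm", "arguments": {
  "deltas": [0.001,0.045,0,0,0,6,-1,0.002,0.09,0,0,0,12,-1,0.003,0.135,0,0,0,18.6,-1,0.005,0.18,0,0,0,18.6,-1,0.005,0.225,0,0,0,18.6,-1,0.005,0.27,0,0,0,18.6,-1,0.005,0.3145,0,0,0,18.6,-1,0.005,0.3145,0,0,0,18.6,-1]
}}

```text
time: 7.9
tool_pos: [0.4881, -0.1455, 0.1646]
tcp_rot: [3.115, -0.4, -0.01]
wrist_force: [0.5, 0.6, -4.6]
width: 0.597
grip_force: 66.4
```

```bash
sed -i 's/^CH=.*/CH=np.array([.5224,.1763,.0758]); LI=np.array([.5404,-.1545,-.2507])/' h.py
python3 - <<'E'
from h import *
s=readout.read_state();print(s['tool_pos'],s['wrist_force'],go(pt(LI,-54,0,.078),-14.36))
E
```

```text
[ 0.48806843 -0.14548427  0.16462296] [ 0.54622969  0.63370219 -4.60654148] [-0.0005 -0.0044  0.0866  0.1098  0.3636 -0.2585]
```

Request:
{"name": "jog_arm", "arguments": {
  "deltas": [-0.0005,-0.0044,0.03,0,0.3,-0.25,-1,-0.0005,-0.0044,0.06,0,0.3,-0.25,-1,-0.0005,-0.0044,0.0866,0,0.3,-0.25,-1,-0.0005,-0.0044,0.0866,0,0.3,-0.25,-1,-0.0005,-0.0044,0.0866,0,0.3,-0.25,-1]
}}

```text
time: 8.4
tool_pos: [0.4887, -0.1358, 0.0793]
tcp_rot: [-3.117, 0.385, 0.002]
wrist_force: [0.4, -0.7, -4.3]
width: 0.603
grip_force: 66.2
```

Run:
```python
from h import *
from workcell import read_camera
import cv2
s=readout.read_state();print(s['tool_pos'],s['wrist_force'],go(pt(LI,-54,0,.069),-14.36))
j=read_camera("side")["color"];i=read_camera("top")["color"]
cv2.imwrite("pics/p6.png",np.hstack([cv2.resize(j[200:290,190:300],None,fx=4.5,fy=4.5,interpolation=cv2.INTER_CUBIC),cv2.resize(i[178:268,315:380],None,fx=4.5,fy=4.5,interpolation=cv2.INTER_CUBIC)]))
```

```text
[ 0.48873942 -0.13580616  0.07928873] [ 0.35882626 -0.70930548 -4.31865674] [ 0.0007  0.0053  0.0103 -0.0331  0.0818  0.2901]
```

View pics/p6.png

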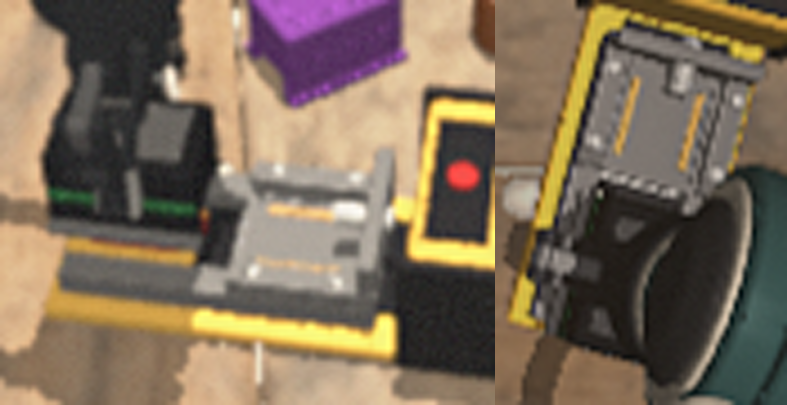

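The pack hovers over the runners, its leading end at (210,215) just before the lips at (225,170). The top half shows it roughly between the runners. I'm correcting 5 mm in y and settling before I read again.

Request:
{"name": "jog_arm", "arguments": {
  "deltas": [0,0.003,0,0,0,0.3,-1,0,0.0053,0,0,0,0.3,-1,0,0.0053,0.004,0,0,0.3,-1,0,0.0053,0.004,0,0,0.3,-1,0,0.0053,0.004,0,0,0.3,-1]
}}

```text
time: 9.0
tool_pos: [0.4901, -0.1423, 0.0777]
tcp_rot: [3.116, -0.394, 0.008]
wrist_force: [1.5, -0.0, -5.2]
width: 0.595
grip_force: 66.4
```

Run:
```python
from h import *
s=readout.read_state();print(s['tool_pos'],s['wrist_force'],go(pt(LI,-54,0,.069),-14.36))
```

```text
[ 0.49008482 -0.1423099   0.07772806] [ 1.52051483 -0.04736617 -5.20160674] [-0.0023 -0.0007  0.0087 -0.0056 -0.2849 -0.0491]
```

Request:
{"name": "jog_arm", "arguments": {
  "deltas": [0,-0.0005,0.005,0,0,0,-1,0,-0.0005,0.0075,0,0,0,-1,0,-0.0005,0.0085,0,0,0,-1,0,-0.0005,0.0085,0,0,0,-1,0,-0.0005,0.0085,0,0,0,-1]
}}

```text
time: 9.5
tool_pos: [0.4904, -0.1418, 0.0692]
tcp_rot: [3.116, -0.393, 0.008]
wrist_force: [0.2, -0.3, -4.3]
width: 0.597
grip_force: 66.4
```

```bash
cat >> h.py <<'E'
def show():
    s=readout.read_state();A=R.from_rotvec(s['tcp_rot']);d=s['tool_pos'][:2]-LI[:2];c,n=np.cos(LI[2]),np.sin(LI[2])
    print('local mm',(1000*np.array([c*d[0]+n*d[1],-n*d[0]+c*d[1],s['tool_pos'][2]])).round(1),'yaw',np.degrees(np.arctan2(*(A.as_matrix()[[1,0],0]))).round(2),
     'z-axis',A.as_matrix()[:2,2].round(4),'Ftool',A.inv().apply(s['wrist_force']).round(1),'Ttool',A.inv().apply(s['torque']).round(2),s['width'].round(3),s['time'])
E
python3 -c "
from h import *
show()"
```

```text
Traceback (most recent call last):
  File "h.py", line 26, in show
    'z-axis',A.as_matrix()[:2,2].round(4),'Ftool',A.inv().apply(s['wrist_force']).round(1),'Ttool',A.inv().apply(s['torque']).round(2),s['width'].round(3),s['time'])
                                                                                                                                       ^^^^^^^^^^^^^^^^
AttributeError: 'float' object has no attribute 'round'
```

Request:
{"name": "jog_arm", "arguments": {
  "deltas": [0.005,0,0.0005,0,0,0,-1,0.01,0,0.0005,0,0,0,-1,0.015,0,0.0005,0,0,0,-1,0.018,0,0.0005,0,0,0,-1,0.018,0,0.0005,0,0,0,-1]
}}

```text
time: 10.0
tool_pos: [0.5087, -0.1465, 0.0691]
tcp_rot: [3.116, -0.393, 0.009]
wrist_force: [-0.1, -0.2, -5.3]
width: 0.595
grip_force: 66.4
```

```bash
sed -i "s/s\['width'\].round(3)/round(s['width'],3)/" h.py; python3 -c "
from h import *
show()"
```

```text
local mm [-32.7  -0.2  69.1] yaw -14.39 z-axis [ 0.0057 -0.0015] Ftool [-0.   0.2  5.3] Ttool [-0.04 -0.05  0.  ] 0.595 10.0
```

Request:
{"name": "jog_arm", "arguments": {
  "deltas": [0.002,0,0,0,0,0,-1,0.004,0,0,0,0,0,-1,0.006,0,0,0,0,0,-1,0.006,0,0,0,0,0,-1]
}}

```text
time: 10.4
tool_pos: [0.514, -0.1479, 0.069]
tcp_rot: [3.116, -0.394, 0.009]
wrist_force: [-0.7, -0.1, -4.9]
width: 0.598
grip_force: 66.4
```

```bash
python3 -c "
from h import *
show()"
```

```text
local mm [-27.2  -0.1  69. ] yaw -14.4 z-axis [ 0.0055 -0.0014] Ftool [-0.7  0.3  4.9] Ttool [-0.02  0.02  0.04] 0.598 10.4
```

Request:
{"name": "jog_arm", "arguments": {
  "deltas": [0.002,0,0,0,0,0,-1,0.004,0,0,0,0,0,-1,0.006,0,0,0,0,0,-1,0.006,0,0,0,0,0,-1]
}}

```text
time: 10.8
tool_pos: [0.5199, -0.1494, 0.0691]
tcp_rot: [3.116, -0.393, 0.009]
wrist_force: [-0.8, -0.5, -4.9]
width: 0.602
grip_force: 66.4
```

```bash
python3 -c "
from h import *
show()"
```

```text
local mm [-21.1  -0.2  69.1] yaw -14.39 z-axis [ 0.0055 -0.0014] Ftool [-0.6  0.7  4.9] Ttool [-0.03  0.01  0.03] 0.602 10.8
```

Request:
{"name": "jog_arm", "arguments": {
  "deltas": [0.004,0,0,0,0,0,-1,0.008,0,0,0,0,0,-1,0.012,0,0,0,0,0,-1,0.016,0,0,0,0,0,-1,0.018,0,0,0,0,0,-1,0.018,0,0,0,0,0,-1]
}}

```text
time: 11.4
tool_pos: [0.5374, -0.1539, 0.0691]
tcp_rot: [3.116, -0.393, 0.009]
wrist_force: [-0.9, 0.1, -4.2]
width: 0.597
grip_force: 66.4
```

```bash
python3 -c "
from h import *
show()"
```

```text
local mm [-3.1 -0.2 69.1] yaw -14.39 z-axis [ 0.0053 -0.0014] Ftool [-1.   0.1  4.2] Ttool [ 0.02  0.03 -0.  ] 0.597 11.4
```

Request:
{"name": "jog_arm", "arguments": {
  "deltas": [0.004,0,0.0005,0,0,0,-1,0.008,0,0.0005,0,0,0,-1,0.012,0,0.0005,0,0,0,-1,0.012,0,0.0005,0,0,0,-1]
}}

```text
time: 11.8
tool_pos: [0.5497, -0.1571, 0.069]
tcp_rot: [3.116, -0.394, 0.011]
wrist_force: [0.2, 0.1, -2.9]
width: 0.601
grip_force: 66.6
```

```bash
python3 -c "
from h import *
show()"
```

```text
local mm [ 9.6 -0.2 69. ] yaw -14.4 z-axis [ 0.0067 -0.0017] Ftool [ 0.1 -0.1  2.9] Ttool [0.04 0.02 0.08] 0.601 11.8
```

Request:
{"name": "jog_arm", "arguments": {
  "deltas": [0.002,0,0,0,0,0,-1,0.004,0,0,0,0,0,-1,0.006,0,0,0,0,0,-1,0.006,0,0,0,0,0,-1]
}}

```text
time: 12.2
tool_pos: [0.5538, -0.1581, 0.0683]
tcp_rot: [3.116, -0.393, 0.006]
wrist_force: [-4.1, 0.5, -1.2]
width: 0.595
grip_force: 66.7
```

```bash
python3 -c "
from h import *
show()"
```

```text
local mm [13.9 -0.1 68.3] yaw -14.39 z-axis [ 0.0036 -0.0008] Ftool [-4.1  0.6  1.2] Ttool [ 0.01 -0.59  0.03] 0.595 12.2
```

Request:
{"name": "jog_arm", "arguments": {
  "deltas": [0.002,0,0,0,0,0,-1,0.004,0,0,0,0,0,-1,0.004,0,0,0,0,0,-1]
}}

```text
time: 12.5
tool_pos: [0.5576, -0.159, 0.0683]
tcp_rot: [3.117, -0.393, 0.006]
wrist_force: [-3.8, 1.1, -2.1]
width: 0.597
grip_force: 66.8
```

```bash
python3 -c "
from h import *
show()"
```

```text
local mm [17.8 -0.1 68.3] yaw -14.39 z-axis [ 0.0035 -0.0008] Ftool [-4.  -0.1  2.1] Ttool [-0.03 -0.78  0.01] 0.597 12.5
```

Request:
{"name": "jog_arm", "arguments": {
  "deltas": [0.002,0,0,0,0,0,-1,0.004,0,0,0,0,0,-1,0.004,0,0,0,0,0,-1]
}}

```text
time: 12.8
tool_pos: [0.5614, -0.16, 0.0683]
tcp_rot: [3.117, -0.393, 0.006]
wrist_force: [-4.4, 1.6, -2.6]
width: 0.597
grip_force: 66.7
```

```bash
python3 -c "
from h import *
show()"
```

```text
local mm [21.7 -0.1 68.3] yaw -14.39 z-axis [ 0.0035 -0.0007] Ftool [-4.7 -0.4  2.6] Ttool [ 0.04 -0.86 -0.02] 0.597 12.8
```

Request:
{"name": "jog_arm", "arguments": {
  "deltas": [0.002,0,0,0,0,0,-1,0.004,0,0,0,0,0,-1,0.004,0,0,0,0,0,-1]
}}

```text
time: 13.1
tool_pos: [0.5648, -0.1609, 0.0682]
tcp_rot: [3.117, -0.393, 0.004]
wrist_force: [-6.2, 1.2, -0.1]
width: 0.604
grip_force: 66.9
```

```bash
python3 -c "
from h import *
show()"
```

```text
local mm [25.2 -0.1 68.2] yaw -14.39 z-axis [ 0.0023 -0.0004] Ftool [-6.3  0.4  0.1] Ttool [ 0.04 -1.04  0.01] 0.604 13.1
```

Request:
{"name": "jog_arm", "arguments": {
  "deltas": [0.002,0,0,0,0,0,-1,0.003,0,0,0,0,0,-1,0.003,0,0,0,0,0,-1]
}}

```text
time: 13.4
tool_pos: [0.5665, -0.1613, 0.0681]
tcp_rot: [-3.117, 0.393, 0.001]
wrist_force: [-9.9, 2.8, 2.6]
width: 0.6
grip_force: 67.2
```

```bash
python3 -c "
from h import *
show()"
```

```text
local mm [27.  -0.1 68.1] yaw -14.38 z-axis [-0.0003  0.0003] Ftool [-10.3  -0.3  -2.6] Ttool [ 0.04 -1.63 -0.07] 0.6 13.4
```

Request:
{"name": "jog_arm", "arguments": {
  "deltas": [0.001,0,0,0,0,0,-1,0.0015,0,0,0,0,0,-1,0.0015,0,0,0,0,0,-1]
}}

```text
time: 13.7
tool_pos: [0.5667, -0.1613, 0.068]
tcp_rot: [-3.116, 0.393, 0.005]
wrist_force: [-13.3, 2.4, 5.0]
width: 0.599
grip_force: 67.5
```

```bash
python3 -c "
from h import *
show()"
```

```text
local mm [27.1 -0.1 68. ] yaw -14.37 z-axis [-0.003  0.001] Ftool [-13.5   0.9  -4.9] Ttool [ 0.01 -2.06 -0.1 ] 0.599 13.7
```

Request:
{"name": "jog_arm", "arguments": {
  "deltas": [0.001,0,0,0,0,0,-1,0.0015,0,0,0,0,0,-1,0.0015,0,0,0,0,0,-1]
}}

```text
time: 14.0
tool_pos: [0.5668, -0.1614, 0.0679]
tcp_rot: [-3.116, 0.393, 0.009]
wrist_force: [-16.7, 4.4, 7.9]
width: 0.603
grip_force: 67.9
```

```bash
python3 -c "
from h import *
show()"
```

```text
local mm [27.3 -0.1 67.9] yaw -14.36 z-axis [-0.0058  0.0017] Ftool [-17.3  -0.2  -7.8] Ttool [-0.04 -2.66 -0.16] 0.603 14.0
```

Request:
{"name": "jog_arm", "arguments": {
  "deltas": [0,0,-0.001,0,0.3,0,-1,0.0005,0,-0.0015,0,0.4,0,-1,0.001,0,-0.0015,0,0.4,0,-1]
}}

```text
time: 14.3
tool_pos: [0.5668, -0.1614, 0.0681]
tcp_rot: [-3.117, 0.393, 0.001]
wrist_force: [-16.7, 2.8, 3.8]
width: 0.601
grip_force: 67.1
```

```bash
python3 -c "
from h import *
show()
from workcell import read_camera
import cv2
j=read_camera('side')['color'];i=read_camera('top')['color']
cv2.imwrite('pics/p7s.png',j);cv2.imwrite('pics/p7t.png',i)
b=cv2.imread('pics/side0.png')
a=[cv2.resize(x[212:285,196:300],None,fx=3.8,fy=3.8,interpolation=cv2.INTER_CUBIC) for x in (b,j)]
t=[cv2.resize(x[170:245,325:400],None,fx=4,fy=4,interpolation=cv2.INTER_CUBIC) for x in (cv2.imread('pics/top0.png'),i)]
w=np.hstack(a);v=np.hstack(t);v=cv2.copyMakeBorder(v,0,0,0,w.shape[1]-v.shape[1],0)
cv2.imwrite('pics/p7.png',np.vstack([w,v]));print(np.vstack([w,v]).shape)
"
```

```text
local mm [27.3 -0.1 68.1] yaw -14.36 z-axis [-0.0009  0.0004] Ftool [-16.9   1.4  -3.8] Ttool [-0.1  -2.74 -0.15] 0.601 14.3
(577, 790, 3)
```

View pics/p7.png

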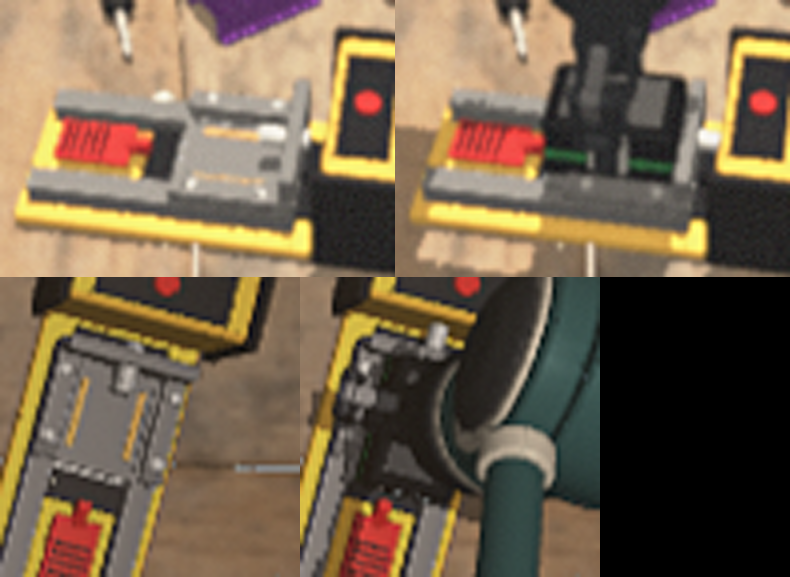

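The pack is deep in: its nose is at the back wall (690,110), the plunger pin sticks out behind at (710,137), and the red tongue shows in full up to the tail at (545,150), which looks latched. I'm easing off to see whether it holds.

Request:
{"name": "jog_arm", "arguments": {
  "deltas": [-0.002,0,0.0005,0,-0.2,0,-1,-0.004,0,0.0005,0,-0.2,0,-1,-0.006,0,0.0005,0,-0.2,0,-1,-0.006,0,0.0005,0,-0.2,0,-1]
}}

```text
time: 14.8
tool_pos: [0.565, -0.1609, 0.0683]
tcp_rot: [3.116, -0.394, 0.007]
wrist_force: [-5.7, 1.3, -4.4]
width: 0.599
grip_force: 66.5
```

```bash
python3 -c "
from h import *
show()"
```

```text
local mm [25.4 -0.1 68.3] yaw -14.39 z-axis [ 0.0046 -0.0009] Ftool [-5.9  0.2  4.4] Ttool [ 0.03 -1.06  0.02] 0.599 14.8
```

Request:
{"name": "jog_arm", "arguments": {
  "deltas": [-0.002,0,0,0,0,0,-1,-0.004,0,0,0,0,0,-1,-0.004,0,0,0,0,0,-1]
}}

```text
time: 15.1
tool_pos: [0.5618, -0.1601, 0.0687]
tcp_rot: [3.116, -0.393, 0.01]
wrist_force: [-4.1, 1.5, -6.8]
width: 0.603
grip_force: 66.3
```

```bash
python3 -c "
from h import *
show()"
```

```text
local mm [22.1 -0.1 68.7] yaw -14.39 z-axis [ 0.0061 -0.0014] Ftool [-4.4 -0.5  6.8] Ttool [-0.   -0.92 -0.07] 0.603 15.1
```

Request:
{"name": "jog_arm", "arguments": {
  "deltas": [-0.0015,0,0,0,0,0,-1,-0.003,0,0,0,0,0,-1,-0.003,0,0,0,0,0,-1]
}}

```text
time: 15.4
tool_pos: [0.5612, -0.16, 0.07]
tcp_rot: [3.115, -0.393, 0.018]
wrist_force: [-0.7, 0.0, -9.0]
width: 0.598
grip_force: 66.2
```

```bash
python3 -c "
from h import *
show()"
```

```text
local mm [21.6 -0.2 70. ] yaw -14.4 z-axis [ 0.011  -0.0029] Ftool [-0.8  0.1  9. ] Ttool [ 0.07 -0.06 -0.01] 0.598 15.4
```

It stops at 21.6 mm, where the spring force passes to the tooth, so it's latched. I'm relaxing the load, opening and lifting away.

Request:
{"name": "jog_arm", "arguments": {
  "deltas": [0.001,0,0.001,0,0,0,-1,0.0015,0,0.0015,0,0,0,-1,0.0015,0,0.0015,0,0,0,-0.2,0.0015,0,0.0015,0,0,0,0.6,0.0015,0,0.0015,0,0,0,1,0.0015,0,0.0015,0,0,0,1]
}}

```text
time: 16.0
tool_pos: [0.5637, -0.1608, 0.0696]
tcp_rot: [3.115, -0.393, 0.02]
wrist_force: [0.2, 0.2, -0.9]
width: 0.995
grip_force: 0.0
```

Request:
{"name": "jog_arm", "arguments": {
  "deltas": [0,0,-0.02,0,0,0,1,0,0,-0.05,0,0,0,1,0,0,-0.09,0,0,0,1,-0.04,0,-0.12,0,0,0,1,-0.09,0,-0.12,0,0,0,1,-0.12,0,-0.12,0,0,0,1,-0.12,0,-0.12,0,0,0,1]
}}

```text
time: 16.7
tool_pos: [0.4415, -0.1291, 0.1873]
tcp_rot: [3.116, -0.394, 0.014]
wrist_force: [0.3, 0.9, -0.1]
width: 1.002
grip_force: 0.0
```

```bash
python3 -c "
from h import *
show()
from workcell import read_camera
import cv2
j=read_camera('side')['color'];i=read_camera('top')['color']
b=cv2.imread('pics/p7s.png');cv2.imwrite('pics/p8.png',j);cv2.imwrite('pics/p8t.png',i)
# green band extent and red pad mask: side view, now vs pushed
for n,m in(('start',cv2.imread('pics/side0.png')),('push',b),('now',j)):
    c=m[212:285,196:300].astype(int); g=(c[...,1]>c[...,2]+25)&(c[...,1]>c[...,0]+15); r=(c[...,2]>c[...,1]+90)
    r[:,85:]=0
    y,x=np.nonzero(g); print(n,'green',(x.min()+196,x.max()+196,y.mean()+212,len(x)) if len(x) else None, end=' ')
    y,x=np.nonzero(r); print('red',x.min()+196,x.max()+196,x.mean()+196,y.min()+212,y.mean()+212,y.max()+212,len(x))
"
```

```text
local mm [-102.1    0.   187.3] yaw -14.4 z-axis [ 0.0084 -0.0022] Ftool [ 0.  -0.9  0.1] Ttool [-0.02  0.03  0.03] 1.002 16.7
start green None red 210 235 221.85470085470087 243 249.1025641025641 255 234
push green (np.int64(236), np.int64(268), np.float64(253.84313725490196), 51) red 210 234 221.5566037735849 244 249.64150943396226 255 212
now green (np.int64(233), np.int64(266), np.float64(253.48), 75) red 211 232 223.31927710843374 244 249.5843373493976 255 166
```

```bash
python3 -c "
from workcell import finish_job
print(finish_job())"
```

```text
the job is handed in; nothing more can be done
None
```

I slid the pack onto the work light and let go; force and camera readings indicate it is latched and fully home. I handed the job in at about 17 s, but no verdict was returned.

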